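# Set up a candle-melting place on the hotplate bank

### The job

Get our candle-melting place ready: stand the tall empty beaker upright in the middle of the empty water-bath dish on the hotplate bank with the loose lid properly seated on top of it, like the neighbour's, and set the squat candle jar upright in the middle of the bare hotplate to warm. Put the loose dropper bottle back in its rack, standing fully down in the free pocket between the other two bottles, and leave those two where they are. The beaker, jar and bottle are glass: set them down gently, do not drop or knock them.

Things in the scene. Friction and masses are not known exactly. Their poses are not given: they have to be found in the camera images.
- beaker: The empty tall glass beaker, the only tall one standing loose on the bench: outer diameter 54 mm, 95 mm high, wall 3 mm (inner diameter 48 mm), floor 4 mm, about 90 g, a small spout that hardly sticks out. Starts upright on the bench. Origin: centre of its underside, z up along its axis.
- lid: The loose steel beaker lid, right way up on the bench, about 60 g. From below: a plug 40 mm across, 6 mm high, that drops into the beaker's mouth; a flange 60 mm across, 4 mm thick, that rests on the beaker's rim; an upright round black knob 20 mm across, 24 mm high. Origin: centre of the plug's underside, z up; once seated it lies 89 mm above the beaker's origin.
- jar: The empty squat glass candle jar: outer diameter 60 mm, 58 mm high, wall 4 mm, floor 8 mm, about 140 g. Starts upright on the bench. Origin: centre of its underside, z up.
- bottle: The loose dropper bottle standing upright on the bench: amber body 28 mm across up to 46 mm height, then a shoulder, a black collar 18 mm across (50 to 62 mm) and a thin rubber bulb to 80 mm, about 35 g. Origin: centre of its underside, z up.
- bath: The hotplate that carries the EMPTY water-bath dish, with that dish; fixed; one of three hotplates in a row, which is which changes. Dish: glass, outer diameter 120 mm, inner 114 mm, rim 70 mm above the origin, flat inner floor 29 mm above the origin (84 mm above the bench). Origin: centre of the hotplate's underside, 55 mm above the bench; z up, y along the row.
- plate: The bare round hotplate, dark cast metal, 124 mm across; fixed, cold. Origin: centre of its underside; flat top 25 mm above that (80 mm above the bench). z up, y along the row. The three hotplates stand in a row, left to right, 150 mm apart, on the bank: a fixed steel box 150 mm deep, 470 mm long, 55 mm high, beyond the loose things.
- used_bath: The third hotplate of the bank, with a neighbour's set-up, already complete: the same dish, in it the same kind of beaker and on that the same kind of lid; all fixed. The knob ends 152 mm above the origin (207 mm above the bench). Origin: centre of the hotplate's underside, 55 mm above the bench; z up.
- rack: Low grey bottle rack on the bench, far left or far right (a flat balance, 34 mm high, is on the other side); fixed. Block 52 mm (x) by 146 mm (y), 30 mm high, with three round pockets 34 mm across, 22 mm deep, 44 mm apart along y; their floors are 8 mm above the bench. The outer two hold bottles, the middle one is free. Origin: centre of the underside, z up.
- bottle_a: One of the two dropper bottles that already stand in the rack, at the pocket on the rack's -y side; the same kind as the loose one. Origin: centre of its underside, z up.
- bottle_b: The other dropper bottle already in the rack, at the pocket on the rack's +y side; the same kind. Origin: centre of its underside, z up.
Not all that is in view belongs to the job. What is shaped like the beaker but green is not meant. There is more than one size of the lid; the one meant has the size given above.

How it is judged:
At the end, for the whole second after the job is handed in: Beaker upright on the empty dish's floor, lid level with its flange down on the beaker's rim, jar upright on the bare hotplate (each centred within 15 mm), loose bottle upright at the bottom of the rack's middle pocket; all four at rest and let go (horizontal distance between beaker and bath below 0.015 m and z of beaker in the frame of bath between 0.026 and 0.032 m and angle between each of beaker, lid, jar's own z axis and vertical below 0.08 rad and horizontal distance between lid and beaker below 0.007 m and z of lid in the frame of beaker between 0.086 and 0.0915 m and horizontal distance between jar and plate below 0.015 m and z of jar in the frame of plate between 0.022 and 0.028 m and horizontal distance between bottle and rack below 0.008 m and z of bottle in the frame of rack below 0.012 m and angle between bottle's own z axis and vertical below 0.15 rad and linear speed of each of beaker, lid, jar, bottle below 0.02 m/s and angular speed of each of beaker, lid, jar, bottle below 0.3 rad/s); the robot touches nothing.
It fails at once if the beaker, being glass, is dropped or knocked (moves faster than 0.6 m/s while the fingers do not hold it) (linear speed of beaker above 0.6 m/s and contact force between the fingers and beaker below 0.05 N).
It fails at once if the candle jar, being glass, is dropped or knocked (moves faster than 0.6 m/s while the fingers do not hold it) (linear speed of jar above 0.6 m/s and contact force between the fingers and jar below 0.05 N).
It fails at once if the loose dropper bottle, being glass, is dropped or knocked (moves faster than 0.6 m/s while the fingers do not hold it) (linear speed of bottle above 0.6 m/s and contact force between the fingers and bottle below 0.05 N).
It fails at once if one of the two bottles already in the rack is moved more than 15 mm from its place (distance of any of bottle_a, bottle_b from where it was at the start of the episode above 0.015 m).
It also fails if it takes over 128 s, if anything falls off the work surface, if the arm or the gripper's body presses on something with over 40 N, if the wrist force passes 120 N, or if a joint passes its speed limit or range.

### The arm

A 7-joint arm with a two-finger parallel gripper is mounted at the origin on the work surface. World frame = base frame: x ahead of the robot, y to its left, z up, the work surface at z = 0. Lengths are in m, angles in rad, forces in N, time in s.
With the tool pointing down it reaches from about 0.375 to 0.925 m from the base axis. Payload 3.1 kg.
Tool frame: the origin (TCP) lies on the centre line of the jaws, within the pads' length; the fingertips stand 11 mm ahead of it and the grasp point (between the pads) lies 8 mm behind it; z points along the fingers, y is the line along which they close (so a half turn about z gives the same grasp; the last joint's range is limited). The gripper opens to 85 mm and grips with 20 to 120 N. Pads are 22 mm wide; open, the fingers measure 114 mm over their backs; the gripper's body (76 mm by 85 mm) begins 54 mm behind the grasp point. The pads swing forward as they close: fully open they stand 13 mm farther back than shut.
Start: joints at [1.061, 0.383, 0.044, 1.598, -0.018, 1.161, -0.05], TCP at [0.26, -0.596, 0.242] pointing down, gripper open.
Joint ranges: [-2.61, 2.61], [-0.41, 2.15], [-1.48, 1.57], [0, 2.5], [-1.57, 4.71], [0.05, 1.97], [-2.85, 2.85]. Speed limits (rad/s): [2.79, 2.79, 3.14, 3.14, 3.14, 3.14, 3.14].

### API

Orientations are given as a unit quaternion [x, y, z, w].
In Python, from workcell import readout, vision, robot gives the robot as it stands. The module is installed in compiled form; this text tells all that it offers.
- The arm moves only by the tool drive_tool, never from a script. Its argument "deltas" is a list that holds one entry, the list of rows, each a list of 7 numbers: the shift along the tool's x, y, z each as a share of 0.06 m, from -1 to 1, then the turn, a rotation vector about the tool's x, y, z each as a share of 8 degrees, from -1 to 1, then the opening, from -1 (shut) to 1 (fully open), so that 0 is half open. In form: [[[tx, ty, tz, wx, wy, wz, jaw], ...]]. A call has exactly 10 rows; each row shifts and turns the commanded pose from where the row before left it, along the tool's axes as they then stand; what a row does not reach is not made up. A row lasts 1/8 s, in which the tool goes at most 62.5 mm and 10.7 degrees, less where a joint would pass 70% of its speed; a pose out of reach is approached as far as the arm can. A call with a number of a shift or a turn outside -1 to 1 is refused whole. A call with a gripper value outside its range is refused whole. The fingers move at their own pace and stop on an object; the grip force is fixed at half the most. Time passes only in rows, so rows that do not move let the fingers close, or fill a call up. It gives the time, the measured TCP pose, the force, the opening and the grip force at its end, in the units of the state.
- readout.sense(): the state, without advancing time (a new reading comes with each control period).
- vision.grab_frame(name): name is "side" or "top"; returns (picture, depth): 384x512x3 uint8, red, green, blue; 384x512 float32, m along the optical axis (not along the pixel's ray), 0 where there is no reading.
- vision.camera_info(name): a dict with "mtx" (3x3 intrinsics, pixels), "xyz" and "rotation" of the camera in the world. Camera axes: x right, y up, looking along -z (the intrinsics and any distortion apply to the point x, -y, -z); pixel columns grow to the right and rows downward; lengths in m; the calibration is good to about 2 mm. A picture is of the moment at which its call begins. camera_info takes no time and is no camera call.
- robot.hand_in(): hands the job in; it is judged then, once.
The state is a dict: "clock": time; "joint_pos": joint angles; "qvel": joint speeds; "joint_efforts": joint torques, N m; "ee_pos": TCP position; "eef_rot": TCP orientation; "force": force on the tool from outside, world axes, zero at the start; "ft_torque": the same for the moment, N m; "opening": finger opening in m; "gripper_force": force on a finger pad.
Only numpy, scipy, OpenCV 4.12 (cv2) and the standard library are available. Lean on these libraries where they do the work, as an engineer would, in place of code of your own. Each camera call takes 0.05 s, during which the arm holds its last target. There are 200 camera calls.

## Working session

There is one attempt and no reset: what is moved stays moved. The work goes in short steps, Python scripts to look and compute and a tool call to move; the robot and the scene stay as the last step left them, time stands still between calls to the robot, and variables do not carry over. Pictures are saved under pics/ and viewed, at most 14 in all, crops included, and the job is handed in when it is done.

Besides the shell and the picture viewer there is one more tool, called as name([rows], argument=value, ...), one row to a line, values as JSON. drive_tool: Moves the arm, as the interface text tells. Shift numbers are shares of 0.06 m and turn numbers shares of 8 degrees, none past 1 either way. Its arguments: {"type":"object","properties":{"deltas":{"type":"array"}},"required":["deltas"]}

```bash
mkdir -p pics; cat > h.py <<'E'
import numpy as np, cv2
from workcell import readout, vision, robot
def cloud(n):
    rgb,d=vision.grab_frame(n); c=vision.camera_info(n); K=np.array(c["mtx"]); R=np.array(c["rotation"]); t=np.array(c["xyz"])
    v,u=np.mgrid[:384,:512]
    P=np.stack([(u-K[0,2])/K[0,0]*d,-(v-K[1,2])/K[1,1]*d,-d],-1)
    W=P@R.T+t; W[d==0]=np.nan
    return rgb,d,W
def ray(n,u,v,z):
    c=vision.camera_info(n); K=np.array(c["mtx"]); R=np.array(c["rotation"]); t=np.array(c["xyz"])
    r=R@np.array([(u-K[0,2])/K[0,0],-(v-K[1,2])/K[1,1],-1]); return t+r*(z-t[2])/r[2]
def save(p,im): cv2.imwrite(p,im[...,::-1])
E
python3 - <<'E'
from h import *
for n in ["side","top"]:
    rgb,d,W=cloud(n); save(f"pics/{n}0.png",cv2.resize(rgb,(768,576),interpolation=cv2.INTER_CUBIC)); np.savez(f"{n}0.npz",rgb=rgb,d=d,W=W)
    c=vision.camera_info(n); print(n,c)
s=readout.sense(); print(s)
E
```

```text
Traceback (most recent call last):
  File "h.py", line 7, in cloud
    W=P@R.T+t; W[d==0]=np.nan
      ~^~~~
ValueError: matmul: Input operand 1 has a mismatch in its core dimension 0, with gufunc signature (n?,k),(k,m?)->(n?,m?) (size 4 is different from 3)
```

Rotation is a quaternion.

```bash
sed -i 's/R=np.array(c\["rotation"\])/R=Rotation.from_quat(c["rotation"]).as_matrix()/; s/^import numpy as np, cv2/import numpy as np, cv2\nfrom scipy.spatial.transform import Rotation/' h.py
python3 - <<'E'
from h import *
for n in ["side","top"]:
    rgb,d,W=cloud(n); save(f"pics/{n}0.png",cv2.resize(rgb,(768,576),interpolation=cv2.INTER_CUBIC)); np.savez(f"{n}0.npz",rgb=rgb,d=d,W=W)
    c=vision.camera_info(n); print(n,c)
s=readout.sense(); print(s)
E
```

```text
side {'mtx': array([[386.39825446,   0.        , 250.20847792],
       [  0.        , 386.39825446, 190.80853146],
       [  0.        ,   0.        ,   1.        ]]), 'xyz': array([-0.05126394,  0.67973802,  0.75417174]), 'rotation': array([-0.14050244,  0.41588867,  0.84443129, -0.30697146])}
top {'mtx': array([[407.34842867,   0.        , 253.53415177],
       [  0.        , 407.34842867, 188.74369901],
       [  0.        ,   0.        ,   1.        ]]), 'xyz': array([4.05691231e-01, 3.33480744e-04, 1.09208587e+00]), 'rotation': array([ 0.02179247, -0.02430952, -0.70156135,  0.7118608 ])}
{'clock': 0.15, 'joint_pos': array([ 1.06120053,  0.38364961,  0.04384164,  1.59920955, -0.01784824,
        1.16123229, -0.04988101]), 'qvel': array([-1.26410315e-03, -1.19356284e-03,  3.42702074e-04, -4.24465564e-03,
       -9.66602569e-04, -3.12858419e-05,  1.29125615e-04]), 'joint_efforts': array([ 1.66945159e-03, -4.34053302e+01,  1.02682706e+00, -2.49978572e+01,
        1.08398893e-02,  7.31410983e-03,  3.37249652e-06]), 'ee_pos': array([ 0.25986737, -0.59500266,  0.24117593]), 'eef_rot': array([ 9.78865171e-01,  2.04503953e-01, -2.90126085e-04, -1.01278333e-03]), 'force': array([ 1.26374634, -0.84020225, -0.25176032]), 'ft_torque': array([ 0.00392136, -0.03351764, -0.00658016]), 'gripper_force': 0.0, 'opening': 0.08526631179506765}
```

View pics/side0.png

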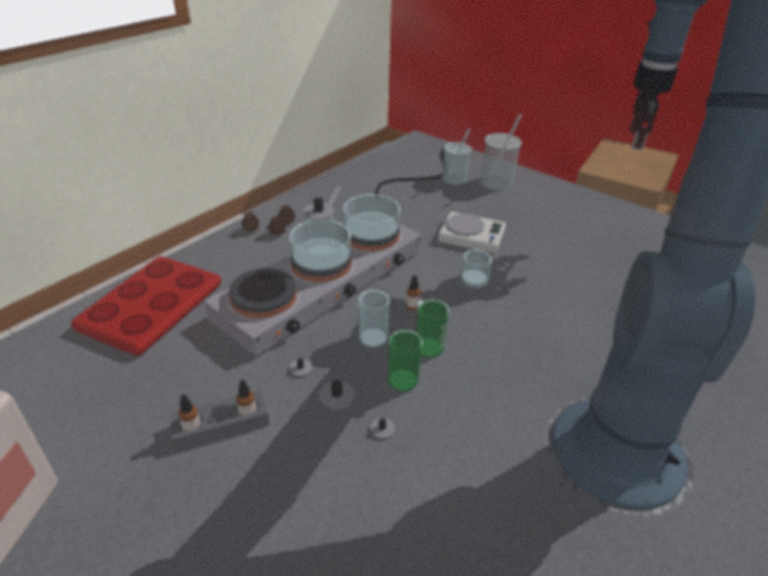

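View pics/top0.png

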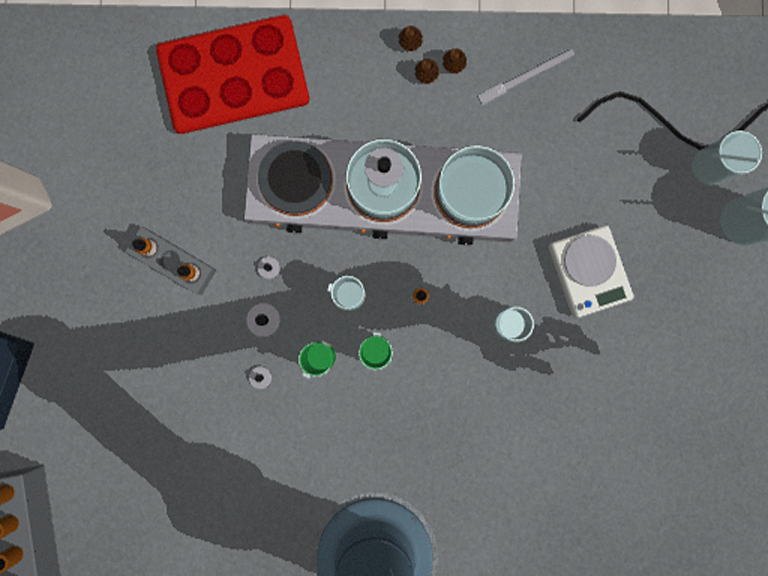

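Top view (768-scale): bare plate (295,177), used bath (383,178), empty bath (475,186), rack (165,258) with its free middle pocket, beaker (348,293), bottle (421,296), jar (515,324) and green decoys (317,358) and (376,352). The lid candidates are (268,267), (262,320) and (260,377). Only (262,320) looks about 60 mm wide; I'll confirm that in a crop.

```bash
python3 - <<'E'
from h import *
z=np.load("top0.npz"); rgb,d,W=z["rgb"],z["d"],z["W"]
im=rgb[145:265,130:370]; save("pics/crop1.png",cv2.resize(im,(800,400),interpolation=cv2.INTER_CUBIC))
im=rgb[80:165,60:360]; save("pics/crop2.png",cv2.resize(im,(800,227*1),interpolation=cv2.INTER_CUBIC))
for u,v in [(268,267),(262,320),(260,377),(348,293),(421,296),(515,324),(295,177),(383,165),(475,186),(165,258),(142,245),(188,271)]:
    a,b=int(u/1.5),int(v/1.5); print((a,b),W[b,a].round(3),ray("top",a,b,0.01).round(3),rgb[b,a])
E
```

```text
(178, 178) [0.501 0.197 0.017] [0.502 0.199 0.01 ] [33 31 32]
(174, 213) [0.409 0.202 0.035] [0.409 0.207 0.01 ] [24 25 25]
(173, 251) [0.31  0.205 0.022] [0.309 0.207 0.01 ] [27 29 33]
(232, 195) [0.459 0.054 0.004] [0.459 0.054 0.01 ] [158 183 182]
(280, 197) [ 0.452 -0.069  0.079] [ 0.455 -0.074  0.01 ] [22 22 24]
(343, 216) [ 0.407 -0.242  0.006] [ 0.407 -0.241  0.01 ] [190 214 214]
(196, 118) [0.648 0.145 0.079] [0.665 0.155 0.01 ] [40 40 41]
(255, 110) [ 0.638 -0.003  0.205] [ 0.689 -0.004  0.01 ] [31 28 31]
(316, 124) [ 0.637 -0.157  0.082] [ 0.653 -0.169  0.01 ] [144 167 167]
(110, 172) [0.515 0.38  0.011] [0.515 0.38  0.01 ] [66 69 70]
(94, 163) [0.532 0.402 0.066] [0.539 0.424 0.01 ] [31 29 32]
(125, 180) [0.49  0.321 0.069] [0.495 0.34  0.01 ] [27 30 33]
```

View pics/crop1.png

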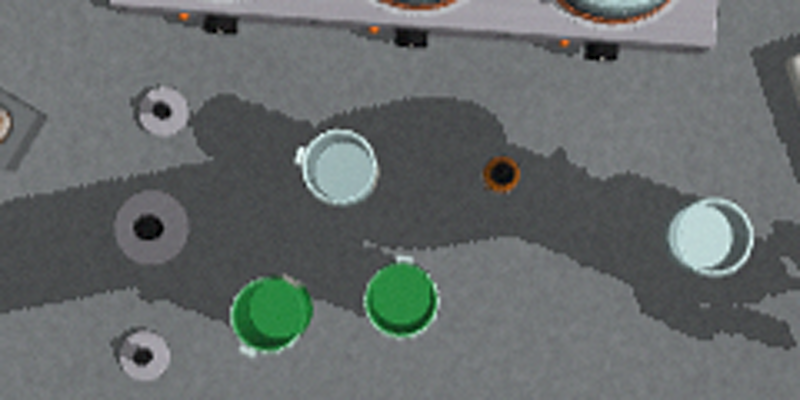

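View pics/crop2.png

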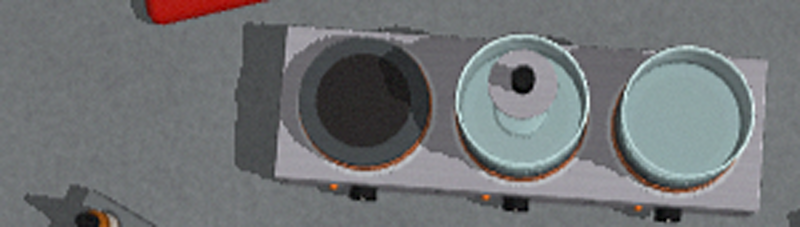

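Crop 1: three lids at top px (178,178), (174,213) and (173,251). Only (174,213) has a ~22 px (60 mm) flange; the others are ~16 px (43 mm), so (174,213) is the lid. The beaker is clear glass at (232,195), and the green ones are decoys. The empty dish is at px (317,122). Now precise centres from the depth clouds.

```bash
cat >> h.py <<'E'
from scipy.optimize import least_squares
def circ(P,r0=None):
    f=(lambda p:np.hypot(P[:,0]-p[0],P[:,1]-p[1])-(r0 or p[2]))
    m=P.mean(0); s=least_squares(f,[m[0],m[1],r0 or .03],loss="soft_l1",f_scale=.002); return s.x.round(4)
def pick(W,c,rad,z0,z1):
    m=(np.hypot(W[...,0]-c[0],W[...,1]-c[1])<rad)&(W[...,2]>z0)&(W[...,2]<z1); return W[m]
E
python3 - <<'E'
from h import *
Ws={n:np.load(n+"0.npz")["W"] for n in ("top","side")}
T=dict(beaker_rim=((.459,.054),.05,.085,.105),jar_rim=((.407,-.23),.05,.05,.066),lidknob=((.409,.202),.02,.028,.042),
 lidflange=((.409,.202),.045,.006,.016),bottle_bulb=((.452,-.07),.03,.06,.09),bottle_top=((.452,-.07),.03,.03,.055),dish_rim=((.637,-.157),.075,.117,.133),plate=((.648,.145),.075,.074,.086),
 used_rim=((.638,-.003),.075,.117,.133),ba=((.532,.402),.03,.05,.1),bb=((.49,.321),.03,.05,.1))
for k,(c,r,a,b) in T.items():
    for n,W in Ws.items():
        P=pick(W,c,r,a,b)
        if len(P)>4:
            e=circ(P[:,:2]); box=(P[:,:2].min(0)+P[:,:2].max(0))/2
            print(k,n,len(P),"fit",e,"mean",P.mean(0).round(4),"box",box.round(4))
# rack block top
for n,W in Ws.items():
    P=pick(W,(.511,.362),.1,.024,.036); m=cv2.minAreaRect(P[:,:2].astype(np.float32)*1000); print("rack",n,len(P),m)
    P=pick(W,(.64,0),.3,.045,.062); m=cv2.minAreaRect(P[:,:2].astype(np.float32)*1000); print("bank",n,len(P),m)
E
```

```text
beaker_rim top 128 fit [0.4564 0.0523 0.0259] mean [0.4574 0.0556 0.0945] box [0.4571 0.0548]
beaker_rim side 166 fit [0.455  0.0512 0.0256] mean [0.4548 0.052  0.0925] box [0.4554 0.0532]
jar_rim top 133 fit [ 0.409  -0.2318  0.0278] mean [ 0.4096 -0.2321  0.0576] box [ 0.4087 -0.232 ]
jar_rim side 122 fit [ 0.4072 -0.2334  0.0277] mean [ 0.407  -0.2324  0.0563] box [ 0.4074 -0.2334]
lidknob top 46 fit [0.4099 0.2039 0.0072] mean [0.41   0.2038 0.0334] box [0.4101 0.2039]
lidknob side 46 fit [0.4078 0.2034 0.0074] mean [0.4071 0.2035 0.0339] box [0.4082 0.2029]
lidflange top 329 fit [0.4101 0.2052 0.0222] mean [0.4099 0.2039 0.0097] box [0.4102 0.2043]
lidflange side 278 fit [0.4093 0.2011 0.0232] mean [0.4049 0.2064 0.0107] box [0.4085 0.2027]
bottle_bulb top 35 fit [ 0.4552 -0.072   0.006 ] mean [ 0.4545 -0.0713  0.07  ] box [ 0.4556 -0.0714]
bottle_bulb side 36 fit [ 0.4558 -0.0746  0.0074] mean [ 0.452  -0.0705  0.0692] box [ 0.4531 -0.0724]
bottle_top top 55 fit [ 0.4548 -0.0714  0.0118] mean [ 0.4531 -0.0702  0.0461] box [ 0.454  -0.0712]
bottle_top side 77 fit [ 0.4536 -0.073
[... 740 characters left out ...]
 fit [0.5318 0.4041 0.0089] mean [0.5271 0.4066 0.0653] box [0.5294 0.4047]
bb top 95 fit [0.4901 0.3292 0.0089] mean [0.4888 0.3253 0.0657] box [0.4897 0.3277]
bb side 136 fit [0.4874 0.3285 0.008 ] mean [0.484  0.3307 0.066 ] box [0.4865 0.3285]
rack top 709 ((511.54388427734375, 367.8511047363281), (148.017578125, 52.11331558227539), 60.48463821411133)
bank top 4232 ((613.108642578125, -31.554962158203125), (508.0439758300781, 476.82928466796875), 33.377323150634766)
rack side 818 ((510.07122802734375, 366.1926574707031), (145.989501953125, 55.45269775390625), 60.10908889770508)
bank side 2246 ((621.6591796875, -5.470794677734375), (443.4229736328125, 502.688232421875), 36.52558898925781)
```

Depth gives consistent centres in both views, to about 2 mm:

| Thing | x, y (m) |
|---|---|
| beaker | 0.456, 0.052 |
| jar | 0.408, -0.2325 |
| lid | 0.409, 0.2037 |
| bottle | 0.4545, -0.0725 |
| dish | 0.633, -0.1545 |
| plate | 0.649, 0.145 |
| rack middle | 0.511, 0.367 (row at 60°) |

I'll do the bottle first, with tool yaw 60°.

drive_tool([
  [[0,0,0,0,0,-0.91,1],[0,0,0,0,0,-0.91,1],[0,0,0,0,0,-0.91,1],[0,0,0,0,0,-0.91,1],[0,0,0,0,0,-0.91,1],[0.916,-0.155,0,0,0,0,1],[0.916,-0.155,0,0,0,0,1],[0.916,-0.155,0,0,0,0,1],[0.916,-0.155,0,0,0,0,1],[0.916,-0.155,0,0,0,0,1]],
])

```text
clock: 1.4
ee_pos: [0.3576, -0.3325, 0.2421]
eef_rot: [0.866, 0.5, -0.0, -0.0]
force: [1.0, 0.1, -0.4]
opening: 0.0854
gripper_force: 0.0
```

drive_tool([
  [[0.916,-0.155,0,0,0,0,-0.5],[0.916,-0.155,0,0,0,0,-0.5],[0.916,-0.155,0,0,0,0,-0.5],[0.916,-0.155,0,0,0,0,-0.5],[0.916,-0.155,0,0,0,0,-0.5],[0,0,0,0,0,0,-0.5],[0,0,0,0,0,0,-0.5],[0,0,0,0,0,0,-0.5],[0,0,0,0,0,0,-0.5],[0,0,0,0,0,0,-0.5]],
])

```text
clock: 2.65
ee_pos: [0.4542, -0.0741, 0.2422]
eef_rot: [0.866, 0.499, -0.0, -0.0]
force: [-0.0, 1.1, -0.4]
opening: 0.0212
gripper_force: 0.0
```

```bash
cat >> h.py <<'E'
def go(x,y,z):
    s=readout.sense(); R=Rotation.from_quat(s["eef_rot"]); p=np.array(s["ee_pos"])
    X=R.as_matrix()
    print("t",round(s["clock"],2),"p",p.round(4),"yaw",np.degrees(np.arctan2(X[1,0],X[0,0])).round(2),"zax",X[:,2].round(4),"open",round(s["opening"],4),"gf",round(s["gripper_force"],1),"F",np.round(s["force"],1),"j7",round(s["joint_pos"][6],2))
    print("units",(R.inv().apply(np.array([x,y,z])-p)/.06).round(3))
E
python3 - <<'E'
from h import *
go(.4545,-.0725,.04)
p=readout.sense()["ee_pos"]
for n in ("top","side"):
    rgb,d,W=cloud(n); P=pick(W,p,.07,.15,.5); print(n,len(P),np.sort(P[:,2])[:15].round(4))
E
```

```text
t 2.65 p [ 0.4542 -0.0741  0.2422] yaw 59.89 zax [-1.e-04 -0.e+00 -1.e+00] open 0.0212 gf 0.0 F [-0.   1.1 -0.4] j7 -0.47
units [ 0.025 -0.009  3.37 ]
top 66 [0.2804 0.2822 0.2858 0.2954 0.2958 0.3014 0.3044 0.3049 0.307  0.3102
 0.3146 0.3161 0.3174 0.319  0.3199]
side 2684 [0.2323 0.2327 0.2332 0.2335 0.2336 0.2339 0.234  0.2345 0.2345 0.235
 0.2353 0.2355 0.2355 0.236  0.2376]
```

Tips sit ~9.5 mm ahead of TCP at this opening, as described. Opening and descending on the bottle.

drive_tool([
  [[0.025,-0.009,0,0,0,0,0.5],[0,0,0,0,0,0,0.5],[0,0,0.1,0,0,0,0.5],[0,0,0.6,0,0,0,0.5],[0,0,0.6,0,0,0,0.5],[0,0,0.6,0,0,0,0.5],[0,0,0.6,0,0,0,0.5],[0,0,0.4,0,0,0,0.5],[0,0,0.3,0,0,0,0.5],[0,0,0.18,0,0,0,0.5]],
])

```text
clock: 4.0
ee_pos: [0.4545, -0.0715, 0.0385]
eef_rot: [0.866, 0.5, -0.0, -0.0]
force: [-0.1, -0.4, -0.3]
opening: 0.0636
gripper_force: 0.0
```

drive_tool([
  [[0,0,0,0,0,0,0.5],[0,0,0,0,0,0,0.1],[0,0,0,0,0,0,-0.1],[0,0,0,0,0,0,-0.3],[0,0,0,0,0,0,-0.5],[0,0,0,0,0,0,-1],[0,0,0,0,0,0,-1],[0,0,0,0,0,0,-1],[0,0,0,0,0,0,-1],[0,0,0,0,0,0,-1]],
])

```text
clock: 5.25
ee_pos: [0.4551, -0.0716, 0.0402]
eef_rot: [0.866, 0.5, 0.0, 0.0]
force: [-2.4, 0.2, 6.0]
opening: 0.0255
gripper_force: 58.8
```

```bash
python3 - <<'E'
from h import *
go(.511,.367,.20)
rgb,d,W=cloud("side"); save("pics/s1.png",cv2.resize(rgb[140:300,180:380],(800,640)[:1]+(600,)))
E
```

```text
t 5.25 p [ 0.4551 -0.0716  0.0402] yaw 60.0 zax [ 5.e-04 -4.e-04 -1.e+00] open 0.0255 gf 58.8 F [-2.4  0.2  6. ] j7 -0.69
units [ 6.796 -2.847 -2.666]
```

View pics/s1.png

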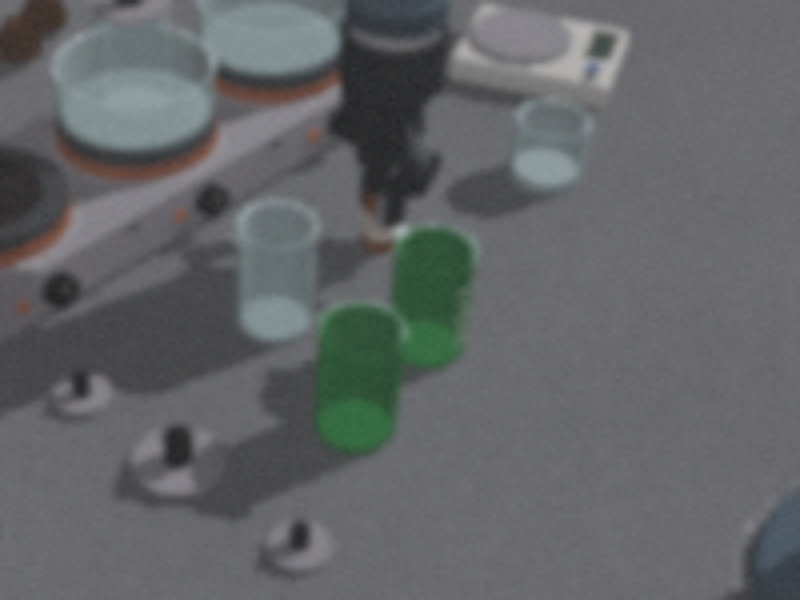

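The side view shows the gripper on the bottle (crop 375,215), which stands upright. Lifting.

drive_tool([
  [[0,0,-0.1,0,0,0,-1],[0,0,-0.2,0,0,0,-1],[0,0,-0.3,0,0,0,-1],[0,0,-0.4,0,0,0,-1],[0,0,-0.5,0,0,0,-1],[0,0,-0.5,0,0,0,-1],[0,0,-0.4,0,0,0,-1],[0,0,-0.3,0,0,0,-1],[0,0,0,0,0,0,-1],[0,0,0,0,0,0,-1]],
])

```text
clock: 6.55
ee_pos: [0.4541, -0.0716, 0.201]
eef_rot: [0.866, 0.5, -0.0, -0.0]
force: [-0.5, -0.0, 0.1]
opening: 0.0258
gripper_force: 59.0
```

```bash
python3 - <<'E'
from h import *
go(.511,.367,.20)
rgb,d,W=cloud("side"); p=readout.sense()["ee_pos"]
P=pick(W,p,.05,.1,.3); print(np.sort(P[:,2])[:10].round(4))
b=(rgb[...,0]>rgb[...,2]*1.8+20)&(np.hypot(W[...,0]-p[0],W[...,1]-p[1])<.06); print("amber",W[b].mean(0).round(4),W[b].min(0).round(4),W[b].max(0).round(4))
v,u=np.argwhere(b).mean(0).astype(int); print(u,v)
save("pics/s2.png",cv2.resize(rgb[v-60:v+45,u-70:u+70],(700,525),interpolation=cv2.INTER_CUBIC))
E
```

```text
t 6.55 p [ 0.4541 -0.0716  0.201 ] yaw 60.0 zax [-9.e-04  0.e+00 -1.e+00] open 0.0258 gf 59.0 F [-0.5 -0.   0.1] j7 -0.51
units [ 6.805 -2.835  0.016]
[0.1627 0.1632 0.1637 0.1637 0.1638 0.164  0.1649 0.165  0.1655 0.1657]<stdin>:5: RuntimeWarning: Mean of empty slice.
  ret = um.true_divide(
Traceback (most recent call last):
ValueError: zero-size array to reduction operation minimum which has no identity
```

drive_tool([
  [[0.4,-0.17,0,0,0,0,-1],[0.8,-0.333,0,0,0,0,-1],[0.9,-0.375,0,0,0,0,-1],[0.9,-0.375,0,0,0,0,-1],[0.9,-0.375,0,0,0,0,-1],[0.9,-0.375,0,0,0,0,-1],[0.9,-0.375,0,0,0,0,-1],[0.7,-0.29,0,0,0,0,-1],[0.4,-0.167,0,0,0,0,-1],[0,0,0,0,0,0,-1]],
])

```text
clock: 7.85
ee_pos: [0.5095, 0.3695, 0.2001]
eef_rot: [0.865, 0.502, -0.001, -0.001]
force: [-0.1, -0.2, -0.3]
opening: 0.0257
gripper_force: 59.0
```

```bash
python3 - <<'E'
from h import *
go(.511,.367,.20)
rgb,d,W=cloud("side"); p=readout.sense()["ee_pos"]; rgb=rgb.astype(int)
P=pick(W,p,.05,.1,.3); print(np.sort(P[:,2])[:10].round(4))
Q=pick(W,p,.04,p[2]-.036,p[2]-.012); print("low body",len(Q),circ(Q[:,:2],.014))
for a in range(-36,-12,6): 
    q=pick(W,p,.04,p[2]+a/1000,p[2]+(a+6)/1000)
    print(a,len(q),circ(q[:,:2],.014)) if len(q)>8 else 0
c=vision.camera_info("side"); K=np.array(c["mtx"]); R=Rotation.from_quat(c["rotation"]).as_matrix()
q=R.T@(p-np.array(c["xyz"])); u=int(K[0,2]-K[0,0]*q[0]/q[2]); v=int(K[1,2]+K[1,1]*q[1]/q[2]); print(u,v)
save("pics/s2.png",cv2.resize(rgb.astype(np.uint8)[v-50:v+70,u-80:u+80],(800,600),interpolation=cv2.INTER_CUBIC))
E
```

```text
t 7.85 p [0.5095 0.3695 0.2001] yaw 60.26 zax [-0.0032  0.0012 -1.    ] open 0.0257 gf 59.0 F [-0.1 -0.2 -0.3] j7 -1.47
units [-0.024  0.041  0.001]
[0.1585 0.1603 0.1607 0.161  0.161  0.1614 0.1618 0.162  0.1621 0.1631]
low body 100 [0.5094 0.3673 0.014 ]
-36 26 [0.5094 0.3671 0.014 ]
-30 30 [0.5095 0.3672 0.014 ]
-24 30 [0.5095 0.3675 0.014 ]
-18 14 [0.5087 0.3676 0.014 ]
133 222
```

View pics/s2.png

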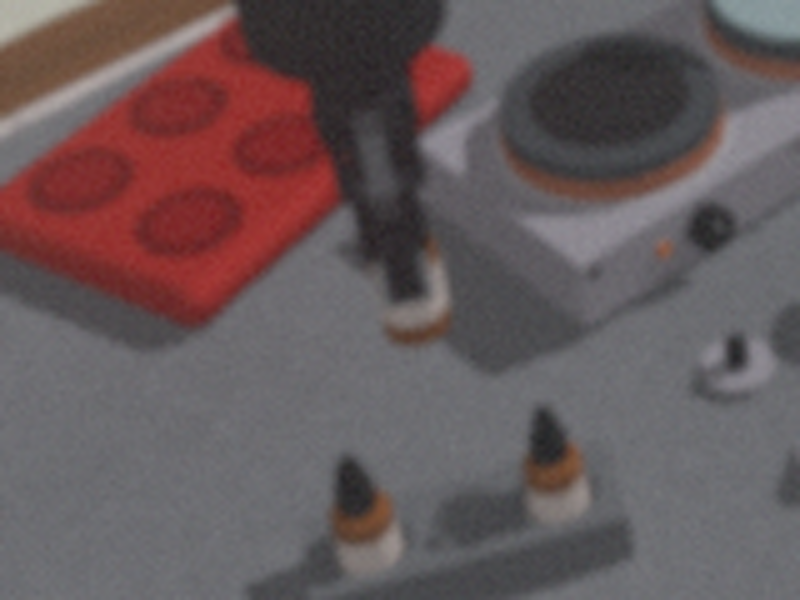

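The bottle hangs upright in the grip (crop 415,290) above the rack, whose free pocket (480,520) lies between the two bottles. Small correction, then descend.

drive_tool([
  [[-0.012,0.022,0,0,0,0.03,-1],[0,0,0.15,0,0,0,-1],[0,0,0.3,0,0,0,-1],[0,0,0.4,0,0,0,-1],[0,0,0.4,0,0,0,-1],[0,0,0.3,0,0,0,-1],[0,0,0.25,0,0,0,-1],[0,0,0.2,0,0,0,-1],[0,0,0.08,0,0,0,-1],[0,0,0,0,0,0,-1]],
])

```text
clock: 9.15
ee_pos: [0.5123, 0.3656, 0.0767]
eef_rot: [0.867, 0.498, 0.0, -0.0]
force: [1.3, 0.2, -0.6]
opening: 0.0258
gripper_force: 59.0
```

```bash
python3 - <<'E'
from h import *
go(.5103,.3682,.0465)
E
```

```text
t 9.15 p [0.5123 0.3656 0.0767] yaw 59.76 zax [ 1.e-04  2.e-04 -1.e+00] open 0.0258 gf 59.0 F [ 1.3  0.2 -0.6] j7 -1.55
units [ 0.02  -0.051  0.504]
```

drive_tool([
  [[0.02,-0.05,0,0,0,0,-1],[0,0,0,0,0,0,-1],[0,0,0,0,0,0,-1],[0,0,0.1,0,0,0,-1],[0,0,0.1,0,0,0,-1],[0,0,0.1,0,0,0,-1],[0,0,0,0,0,0,-1],[0,0,0,0,0,0,-1],[0,0,0,0,0,0,-1],[0,0,0,0,0,0,-1]],
])

```text
clock: 10.4
ee_pos: [0.5104, 0.3682, 0.059]
eef_rot: [0.867, 0.498, 0.0, -0.0]
force: [0.0, 0.4, -0.7]
opening: 0.0255
gripper_force: 59.0
```

```bash
python3 - <<'E'
from h import *
go(.5103,.3682,.0465)
E
```

```text
t 10.4 p [0.5104 0.3682 0.059 ] yaw 59.76 zax [ 4.e-04  3.e-04 -1.e+00] open 0.0255 gf 59.0 F [ 0.   0.4 -0.7] j7 -1.56
units [-0.001 -0.002  0.208]
```

In the pocket with no side force. Slowly down the rest.

drive_tool([
  [[0,0,0.05,0,0,0,-1],[0,0,0.05,0,0,0,-1],[0,0,0.04,0,0,0,-1],[0,0,0.03,0,0,0,-1],[0,0,0.02,0,0,0,-1],[0,0,0.01,0,0,0,-1],[0,0,0,0,0,0,-1],[0,0,0,0,0,0,-1],[0,0,0,0,0,0,-1],[0,0,0,0,0,0,-1]],
])

```text
clock: 11.65
ee_pos: [0.5103, 0.3683, 0.0483]
eef_rot: [0.867, 0.498, 0.0, 0.0]
force: [-2.2, -1.9, 6.2]
opening: 0.0256
gripper_force: 59.9
```

```bash
python3 - <<'E'
from h import *
go(.5103,.3682,.0465)
E
```

```text
t 11.65 p [0.5103 0.3683 0.0483] yaw 59.75 zax [ 4.e-04 -7.e-04 -1.e+00] open 0.0256 gf 59.9 F [-2.2 -1.9  6.2] j7 -1.57
units [-0.001  0.     0.03 ]
```

Seated (TCP is 40 mm above the bottle base at grasp, so the base is at 8 mm). Releasing and rising.

drive_tool([
  [[0,0,0,0,0,0,-0.3],[0,0,0,0,0,0,-0.1],[0,0,0,0,0,0,0.1],[0,0,0,0,0,0,0.1],[0,0,-0.2,0,0,0,0.1],[0,0,-0.4,0,0,0,0.1],[0,0,-0.6,0,0,0,0.1],[0,0,-0.8,0,0,0,0.1],[0,0,-0.8,0,0,0,0.5],[0,0,-0.2,0,0,0,1]],
])

```text
clock: 12.9
ee_pos: [0.512, 0.3707, 0.2336]
eef_rot: [0.867, 0.498, 0.005, -0.001]
force: [0.1, 0.2, 0.7]
opening: 0.0797
gripper_force: 0.0
```

drive_tool([
  [[0,0,0,0,0,0.93,1],[0,0,0,0,0,0.93,1],[0,0,0,0,0,0.93,1],[0,0,0,0,0,0.93,1],[0,0,0,0,0,0.93,1],[0,0,0,0,0,0.93,1],[0,0,0,0,0,0.93,1],[0,0,0,0,0,0.93,1],[0,0,0,0,0,0.03,1],[0,0,0,0,0,0,1]],
])

```text
clock: 14.15
ee_pos: [0.51, 0.368, 0.2269]
eef_rot: [1.0, 0.001, -0.0, -0.0]
force: [-0.2, 0.1, -0.4]
opening: 0.0854
gripper_force: 0.0
```

```bash
python3 - <<'E'
from h import *
go(.456,.052,.21)
for n in ("top","side"):
    rgb,d,W=cloud(n); 
    P=pick(W,(.511,.367),.02,.045,.1); print(n,len(P),P[:,2].max().round(4),circ(P[:,:2]),P.mean(0).round(4))
    for c in ((.533,.404),(.489,.329)): P=pick(W,c,.03,.05,.1); print(circ(P[:,:2]),P[:,2].max().round(4))
E
```

```text
t 14.15 p [0.51   0.368  0.2269] yaw 0.11 zax [-0.  0. -1.] open 0.0854 gf 0.0 F [-0.2  0.1 -0.4] j7 -2.43
units [-0.911  5.266  0.281]
top 106 0.0894 [0.51   0.3662 0.0085] [0.5093 0.3634 0.0644]
[-55.2773  10.4128  56.6887] 0.058
[0.4896 0.3293 0.0089] 0.09
side 161 0.0914 [0.5045 0.3697 0.0069] [0.5042 0.3696 0.0637]
[0.5324 0.4045 0.0088] 0.089
[0.4878 0.3286 0.0083] 0.0902
```

Bottle seated: its top is at 89 mm, the same as its neighbours. Next the beaker.

drive_tool([
  [[-0.05,0.3,0,0,0,0.01,1],[-0.11,0.65,0,0,0,0,1],[-0.15,0.85,0,0,0,0,1],[-0.15,0.85,0,0,0,0,1],[-0.15,0.85,0,0,0,0,1],[-0.15,0.85,0,0,0,0,1],[-0.1,0.6,0,0,0,0,1],[-0.051,0.316,0,0,0,0,1],[0,0,0,0,0,0,1],[0,0,0,0,0,0,1]],
])

```text
clock: 15.5
ee_pos: [0.455, 0.0528, 0.2268]
eef_rot: [1.0, -0.0, 0.0, -0.0]
force: [0.6, 0.5, -0.9]
opening: 0.0855
gripper_force: 0.0
```

drive_tool([
  [[0,0,0.2,0,0,0,1],[0,0,0.4,0,0,0,1],[0,0,0.5,0,0,0,1],[0,0,0.5,0,0,0,1],[0,0,0.4,0,0,0,1],[0,0,0.3,0,0,0,1],[0,0,0.2,0,0,0,1],[0,0,0.08,0,0,0,1],[0,0,0,0,0,0,1],[0,0,0,0,0,0,1]],
])

```text
clock: 16.75
ee_pos: [0.4559, 0.0523, 0.0725]
eef_rot: [1.0, -0.001, 0.001, -0.0]
force: [-0.3, 1.0, 0.6]
opening: 0.0854
gripper_force: 0.0
```

```bash
python3 - <<'E'
from h import *
go(.456,.052,.072)
E
```

```text
t 16.75 p [0.4559 0.0523 0.0725] yaw -0.08 zax [ 1.5e-03  1.0e-04 -1.0e+00] open 0.0854 gf 0.0 F [-0.3  1.   0.6] j7 -1.92
units [0.002 0.005 0.009]
```

Centred. Closing slowly, then lifting.

drive_tool([
  [[0,0,0,0,0,0,0.7],[0,0,0,0,0,0,0.5],[0,0,0,0,0,0,0.35],[0,0,0,0,0,0,0.25],[0,0,0,0,0,0,0.15],[0,0,0,0,0,0,-0.2],[0,0,0,0,0,0,-1],[0,0,0,0,0,0,-1],[0,0,0,0,0,0,-1],[0,0,0,0,0,0,-1]],
])

```text
clock: 18.0
ee_pos: [0.4555, 0.052, 0.0725]
eef_rot: [1.0, -0.001, 0.0, 0.0]
force: [-1.2, 0.4, 4.9]
opening: 0.0533
gripper_force: 61.8
```

drive_tool([
  [[0,0,-0.1,0,0,0,-1],[0,0,-0.2,0,0,0,-1],[0,0,-0.4,0,0,0,-1],[0,0,-0.5,0,0,0,-1],[0,0,-0.6,0,0,0,-1],[0,0,-0.5,0,0,0,-1],[0,0,-0.3,0,0,0,-1],[0,0,-0.2,0,0,0,-1],[0,0,0,0,0,0,-1],[0,0,0,0,0,0,-1]],
])

```text
clock: 19.25
ee_pos: [0.4544, 0.052, 0.239]
eef_rot: [1.0, -0.001, -0.001, 0.0]
force: [-0.3, 0.1, -1.8]
opening: 0.0535
gripper_force: 63.0
```

```bash
python3 - <<'E'
from h import *
go(.633,-.1545,.24)
p=readout.sense()["ee_pos"]
for n in ("top","side"):
    rgb,d,W=cloud(n); P=pick(W,p,.05,p[2]-.09,p[2]-.015); print(n,len(P),np.sort(P[:,2])[:6].round(4))
    for a in (-70,-55,-40,-25):
        q=pick(W,p,.05,p[2]+a/1000,p[2]+(a+15)/1000)
        if len(q)>20: print(a,len(q),circ(q[:,:2],.027))
E
```

```text
t 19.25 p [0.4544 0.052  0.239 ] yaw -0.08 zax [-1.8e-03 -1.0e-04 -1.0e+00] open 0.0535 gf 63.0 F [-0.3  0.1 -1.8] j7 -1.79
units [ 2.981  3.438 -0.021]
top 0 []
side 367 [0.1663 0.1666 0.1672 0.1677 0.1693 0.1694]
-70 90 [0.4549 0.0491 0.027 ]
-55 101 [0.4552 0.0498 0.027 ]
-40 105 [0.4551 0.0498 0.027 ]
-25 97 [0.4553 0.0501 0.027 ]
```

Held upright. Moving right, then forward over the empty dish.

drive_tool([
  [[0,0.2,0,0,0,0,-1],[0,0.5,0,0,0,0,-1],[0,0.7,0,0,0,0,-1],[0,0.7,0,0,0,0,-1],[0.1,0.6,0,0,0,0,-1],[0.3,0.45,0,0,0,0,-1],[0.5,0.25,0,0,0,0,-1],[0.6,0.02,0,0,0,0,-1],[0.6,0,0,0,0,0,-1],[0.5,0,0,0,0,0,-1]],
])

```text
clock: 20.6
ee_pos: [0.6115, -0.1547, 0.2389]
eef_rot: [1.0, -0.001, -0.001, 0.0]
force: [0.5, 0.3, -0.2]
opening: 0.0534
gripper_force: 63.0
```

drive_tool([
  [[0.28,0,0,0,0,0,-1],[0.1,0,0,0,0,0,-1],[0,0,0,0,0,0,-1],[0,0,0,0,0,0,-1],[0,0,0.1,0,0,0,-1],[0,0,0.2,0,0,0,-1],[0,0,0.2,0,0,0,-1],[0,0,0.1,0,0,0,-1],[0,0,0,0,0,0,-1],[0,0,0,0,0,0,-1]],
])

```text
clock: 21.85
ee_pos: [0.634, -0.1533, 0.2042]
eef_rot: [1.0, -0.001, 0.0, 0.0]
force: [-0.2, -0.1, -0.3]
opening: 0.0532
gripper_force: 63.0
```

```bash
python3 - <<'E'
from h import *
go(.633,-.1535,.156)
E
```

```text
t 21.85 p [ 0.634  -0.1533  0.2042] yaw -0.08 zax [ 8.e-04 -1.e-04 -1.e+00] open 0.0532 gf 63.0 F [-0.2 -0.1 -0.3] j7 -1.47
units [-0.018  0.003  0.804]
```

drive_tool([
  [[-0.018,0,0.1,0,0,0,-1],[0,0,0.2,0,0,0,-1],[0,0,0.2,0,0,0,-1],[0,0,0.12,0,0,0,-1],[0,0,0.07,0,0,0,-1],[0,0,0.05,0,0,0,-1],[0,0,0.03,0,0,0,-1],[0,0,0.02,0,0,0,-1],[0,0,0.01,0,0,0,-1],[0,0,0,0,0,0,-1]],
])

```text
clock: 23.1
ee_pos: [0.633, -0.1534, 0.1567]
eef_rot: [1.0, -0.001, 0.0, 0.0]
force: [-0.4, 1.3, 1.2]
opening: 0.0533
gripper_force: 63.3
```

drive_tool([
  [[0,0,0,0,0,0,-1],[0,0,0,0,0,0,-1],[0,0,0,0,0,0,-1],[0,0,0,0,0,0,-1],[0,0,0,0,0,0,-1],[0,0,0,0,0,0,-1],[0,0,0,0,0,0,-1],[0,0,0,0,0,0,-1],[0,0,0,0,0,0,-1],[0,0,0,0,0,0,-1]],
])

```text
clock: 24.35
ee_pos: [0.633, -0.1534, 0.1566]
eef_rot: [1.0, -0.001, 0.0, 0.0]
force: [-1.1, 0.6, 5.0]
opening: 0.0533
gripper_force: 63.6
```

Touching down with 5 N at the expected height. Releasing and rising.

drive_tool([
  [[0,0,0,0,0,0,0.4],[0,0,0,0,0,0,0.6],[0,0,0,0,0,0,0.8],[0,0,0,0,0,0,0.8],[0,0,-0.2,0,0,0,0.8],[0,0,-0.4,0,0,0,0.8],[0,0,-0.6,0,0,0,0.8],[0,0,-0.5,0,0,0,0.8],[0,0,-0.1,0,0,0,0.8],[0,0,0,0,0,0,0.8]],
])

```text
clock: 25.6
ee_pos: [0.6326, -0.1533, 0.264]
eef_rot: [1.0, -0.001, 0.0, 0.0]
force: [-1.1, -0.7, -0.6]
opening: 0.077
gripper_force: 0.0
```

```bash
python3 - <<'E'
from h import *
go(.4095,.2045,.24)
E
```

```text
t 25.6 p [ 0.6326 -0.1533  0.264 ] yaw -0.08 zax [ 5.e-04 -1.e-04 -1.e+00] open 0.077 gf 0.0 F [-1.1 -0.7 -0.6] j7 -1.46
units [-3.727 -5.958  0.398]
```

drive_tool([
  [[-0.2,-0.3,0,0,0,0,0.3],[-0.4,-0.65,0,0,0,0,0.3],[-0.5,-0.8,0,0,0,0,0.3],[-0.5,-0.8,0,0,0,0,0.3],[-0.5,-0.8,0,0,0,0,0.3],[-0.5,-0.8,0,0,0,0,0.3],[-0.5,-0.8,0,0,0,0,0.3],[-0.4,-0.65,0,0,0,0,0.3],[-0.22,-0.358,0,0,0,0,0.3],[0,0,0,0,0,0,0.3]],
])

```text
clock: 26.85
ee_pos: [0.4077, 0.206, 0.2624]
eef_rot: [1.0, 0.002, -0.001, 0.0]
force: [0.3, -0.6, -0.8]
opening: 0.0554
gripper_force: 0.0
```

drive_tool([
  [[0,0,0.3,0,0,0,0.1],[0,0,0.6,0,0,0,0.1],[0,0,0.7,0,0,0,0.1],[0,0,0.7,0,0,0,0.1],[0,0,0.5,0,0,0,0.1],[0,0,0.4,0,0,0,0.1],[0,0,0.2,0,0,0,0.1],[0,0,0,0,0,0,0.1],[0,0,0,0,0,0,0.1],[0,0,0,0,0,0,0.1]],
])

```text
clock: 28.1
ee_pos: [0.4109, 0.2049, 0.0609]
eef_rot: [1.0, -0.001, 0.001, -0.0]
force: [-0.1, -1.2, -0.4]
opening: 0.0465
gripper_force: 0.0
```

```bash
python3 - <<'E'
from h import *
go(.4095,.204,.026)
rgb,d,W=cloud("side")
P=pick(W,(.633,-.1545),.045,.165,.19); print("beaker rim side",len(P),circ(P[:,:2],.0255),P.mean(0).round(4))
rgb,d,W=cloud("top")
P=pick(W,(.633,-.1545),.045,.165,.19); print("beaker rim top",len(P),circ(P[:,:2],.0255),P.mean(0).round(4))
P=pick(W,(.4095,.204),.045,.006,.016);print("lid",len(P),circ(P[:,:2]))
E
```

```text
t 28.1 p [0.4109 0.2049 0.0609] yaw -0.09 zax [ 2.2e-03  8.0e-04 -1.0e+00] open 0.0465 gf 0.0 F [-0.1 -1.2 -0.4] j7 -2.33
units [-0.025  0.015  0.582]
beaker rim side 10 [ 0.6326 -0.1569  0.0255] [ 0.6082 -0.1607  0.1695]
beaker rim top 197 [ 0.6336 -0.1526  0.0255] [ 0.6357 -0.1522  0.1763]
lid 82 [0.411  0.2024 0.0248]
```

Beaker stands centred in the dish (rim at 0.634, -0.153). Down to the knob, then grip.

drive_tool([
  [[-0.02,0.01,0.1,0,0,0,0.1],[0,0,0.2,0,0,0,0.1],[0,0,0.15,0,0,0,0.1],[0,0,0.1,0,0,0,0.1],[0,0,0.03,0,0,0,0.1],[0,0,0,0,0,0,0.1],[0,0,0,0,0,0,-0.2],[0,0,0,0,0,0,-0.4],[0,0,0,0,0,0,-0.6],[0,0,0,0,0,0,-1]],
])

```text
clock: 29.45
ee_pos: [0.409, 0.204, 0.0256]
eef_rot: [1.0, -0.001, 0.0, 0.0]
force: [-0.4, -0.4, 5.0]
opening: 0.0178
gripper_force: 58.5
```

drive_tool([
  [[0,0,0,0,0,0,-1],[0,0,0,0,0,0,-1],[0,0,0,0,0,0,-1],[0,0,0,0,0,0,-1],[0,0,0,0,0,0,-1],[0,0,0,0,0,0,-1],[0,0,0,0,0,0,-1],[0,0,0,0,0,0,-1],[0,0,0,0,0,0,-1],[0,0,0,0,0,0,-1]],
])

```text
clock: 30.7
ee_pos: [0.409, 0.204, 0.0256]
eef_rot: [1.0, -0.001, 0.0, 0.0]
force: [-1.7, -0.3, 5.2]
opening: 0.0178
gripper_force: 58.5
```

drive_tool([
  [[0,0,-0.1,0,0,0,-1],[0,0,-0.2,0,0,0,-1],[0,0,-0.4,0,0,0,-1],[0,0,-0.6,0,0,0,-1],[0,0,-0.7,0,0,0,-1],[0,0,-0.7,0,0,0,-1],[0,0,-0.5,0,0,0,-1],[0,0,-0.3,0,0,0,-1],[0,0,0,0,0,0,-1],[0,0,0,0,0,0,-1]],
])

```text
clock: 31.95
ee_pos: [0.408, 0.2035, 0.2343]
eef_rot: [1.0, -0.001, -0.001, 0.0]
force: [-0.1, -0.5, -1.7]
opening: 0.018
gripper_force: 58.6
```

```bash
python3 - <<'E'
from h import *
go(.633,-.1533,.24)
p=readout.sense()["ee_pos"]
rgb,d,W=cloud("side"); P=pick(W,p,.05,p[2]-.035,p[2]-.012); print(len(P),np.sort(P[:,2])[:6].round(4))
q=pick(W,p,.05,p[2]-.019,p[2]-.0135)
A=np.c_[q[:,:2]-p[:2],np.ones(len(q))]; print("flange plane",np.linalg.lstsq(A,q[:,2]-p[2],rcond=None)[0].round(4), len(q),circ(q[:,:2],.03))
rgb2,_,W2=cloud("top"); q2=pick(W2,p,.05,p[2]-.021,p[2]-.008); print("top",len(q2)); 
if len(q2)>10: print(circ(q2[:,:2]),q2.mean(0).round(4),np.linalg.lstsq(np.c_[q2[:,:2]-p[:2],np.ones(len(q2))],q2[:,2]-p[2],rcond=None)[0].round(4))
c=vision.camera_info("side"); K=np.array(c["mtx"]); R=Rotation.from_quat(c["rotation"]).as_matrix()
q=R.T@(p-np.array(c["xyz"])); u=int(K[0,2]-K[0,0]*q[0]/q[2]); v=int(K[1,2]+K[1,1]*q[1]/q[2]); print(u,v)
save("pics/s3.png",cv2.resize(rgb[v-50:v+40,u-60:u+60],(800,600),interpolation=cv2.INTER_CUBIC))
E
```

```text
t 31.95 p [0.408  0.2035 0.2343] yaw -0.07 zax [-1.2e-03 -7.0e-04 -1.0e+00] open 0.018 gf 58.6 F [-0.1 -0.5 -1.7] j7 -2.15
units [ 3.758  5.942 -0.095]
250 [0.2136 0.2144 0.2147 0.2148 0.215  0.2157]
flange plane [ 0.0073 -0.0111 -0.0152] 233 [0.4155 0.1966 0.03  ]
top 132
[0.409  0.2066 0.0264] [0.4066 0.193  0.2178] [-0.0005 -0.0196 -0.0168]
221 192
```

View pics/s3.png

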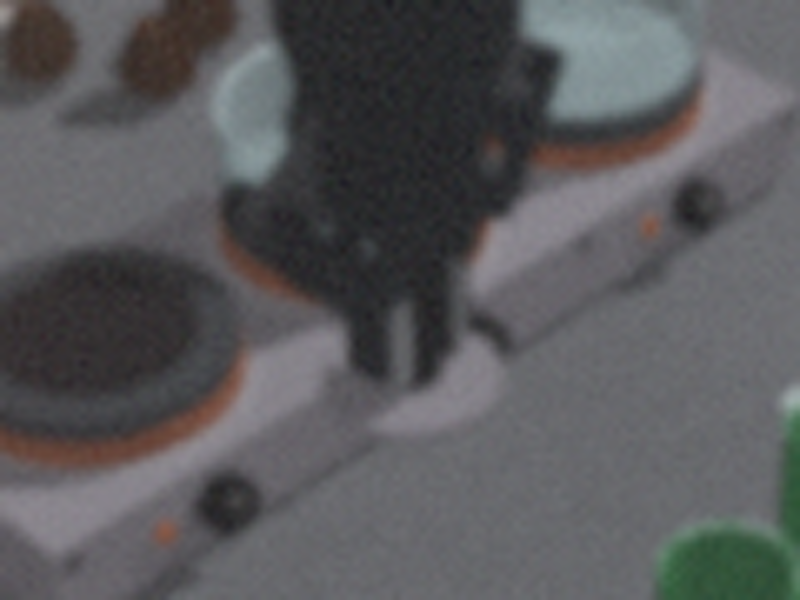

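Lid is held level by the knob (crop flange at 440,400). Carrying it over the beaker.

drive_tool([
  [[0,0.2,-0.25,0,0,0,-1],[0.2,0.5,-0.2,0,0,0,-1],[0.4,0.7,0,0,0,0,-1],[0.5,0.8,0,0,0,0,-1],[0.5,0.8,0,0,0,0,-1],[0.5,0.8,0,0,0,0,-1],[0.5,0.8,0,0,0,0,-1],[0.5,0.65,0,0,0,0,-1],[0.4,0.5,0,0,0,0,-1],[0.25,0.192,0,0,0,0,-1]],
])

```text
clock: 33.3
ee_pos: [0.6331, -0.1566, 0.2598]
eef_rot: [1.0, -0.003, -0.002, 0.0]
force: [-0.1, 0.2, -1.0]
opening: 0.0178
gripper_force: 58.6
```

drive_tool([
  [[0,0,0,0,0,0,-1],[0,0,0,0,0,0,-1],[0,0,0,0,0,0,-1],[0,0,0.1,0,0,0,-1],[0,0,0.2,0,0,0,-1],[0,0,0.2,0,0,0,-1],[0,0,0.05,0,0,0,-1],[0,0,0,0,0,0,-1],[0,0,0,0,0,0,-1],[0,0,0,0,0,0,-1]],
])

```text
clock: 34.55
ee_pos: [0.6336, -0.1531, 0.2297]
eef_rot: [1.0, -0.001, 0.001, 0.0]
force: [-0.1, 0.2, -1.7]
opening: 0.018
gripper_force: 58.6
```

```bash
python3 - <<'E'
from h import *
go(.633,-.1533,.1986)
E
```

```text
t 34.55 p [ 0.6336 -0.1531  0.2297] yaw -0.09 zax [ 1.1e-03 -2.0e-04 -1.0e+00] open 0.018 gf 58.6 F [-0.1  0.2 -1.7] j7 -1.47
units [-0.01   0.004  0.518]
```

drive_tool([
  [[-0.008,0,0.1,0,0,0,-1],[0,0,0.15,0,0,0,-1],[0,0,0.1,0,0,0,-1],[0,0,0.06,0,0,0,-1],[0,0,0.04,0,0,0,-1],[0,0,0.03,0,0,0,-1],[0,0,0.02,0,0,0,-1],[0,0,0,0,0,0,-1],[0,0,0,0,0,0,-1],[0,0,0,0,0,0,-1]],
])

```text
clock: 35.8
ee_pos: [0.6328, -0.153, 0.1993]
eef_rot: [1.0, -0.001, 0.0, 0.0]
force: [0.1, -0.3, -1.3]
opening: 0.0179
gripper_force: 58.6
```

```bash
python3 - <<'E'
from h import *
go(.633,-.1533,.1986)
E
```

```text
t 35.8 p [ 0.6328 -0.153   0.1993] yaw -0.08 zax [ 3.e-04 -0.e+00 -1.e+00] open 0.0179 gf 58.6 F [ 0.1 -0.3 -1.3] j7 -1.47
units [0.003 0.006 0.011]
```

Plug is inside the mouth with no contact yet (~0.7 mm to go). A touch lower, release, then up.

drive_tool([
  [[0,0,0.01,0,0,0,-1],[0,0,0.01,0,0,0,-1],[0,0,0.005,0,0,0,-1],[0,0,0,0,0,0,-1],[0,0,0,0,0,0,-1],[0,0,0,0,0,0,-1],[0,0,0,0,0,0,-1],[0,0,0,0,0,0,-1],[0,0,0,0,0,0,-1],[0,0,0,0,0,0,-1]],
])

```text
clock: 37.05
ee_pos: [0.6332, -0.153, 0.1987]
eef_rot: [1.0, -0.001, 0.001, 0.0]
force: [-2.1, -0.1, 5.0]
opening: 0.0176
gripper_force: 58.8
```

drive_tool([
  [[0,0,0,0,0,0,-0.5],[0,0,0,0,0,0,-0.3],[0,0,0,0,0,0,-0.1],[0,0,0,0,0,0,0],[0,0,0,0,0,0,0],[0,0,-0.2,0,0,0,0],[0,0,-0.4,0,0,0,0],[0,0,-0.4,0,0,0,0],[0,0,-0.1,0,0,0,0.5],[0,0,0,0,0,0,1]],
])

```text
clock: 38.3
ee_pos: [0.633, -0.153, 0.2642]
eef_rot: [1.0, -0.001, 0.001, 0.0]
force: [1.1, 0.6, 0.2]
opening: 0.0769
gripper_force: 0.0
```

```bash
python3 - <<'E'
from h import *
go(.4085,-.232,.2)
E
```

```text
t 38.3 p [ 0.633  -0.153   0.2642] yaw -0.08 zax [ 1.2e-03 -3.0e-04 -1.0e+00] open 0.0769 gf 0.0 F [1.1 0.6 0.2] j7 -1.46
units [-3.74   1.322  1.066]
```

Lid contacted at exactly the expected height. Now to the jar.

drive_tool([
  [[-0.3,0.1,0,0,0,0,1],[-0.5,0.18,0,0,0,0,1],[-0.7,0.25,0,0,0,0,1],[-0.7,0.25,0.1,0,0,0,1],[-0.7,0.25,0.2,0,0,0,1],[-0.5,0.18,0.3,0,0,0,1],[-0.34,0.112,0.4,0,0,0,1],[0,0,0.4,0,0,0,1],[0,0,0.4,0,0,0,1],[0,0,0.2,0,0,0,1]],
])

```text
clock: 39.55
ee_pos: [0.4064, -0.2312, 0.1413]
eef_rot: [1.0, -0.001, -0.002, -0.001]
force: [0.0, -0.0, 0.1]
opening: 0.0853
gripper_force: 0.0
```

drive_tool([
  [[0,0,0.1,0,0,0,1],[0,0,0,0,0,0,1],[0,0,0,0,0,0,1],[0,0,0,0,0,0,1],[0,0,0,0,0,0,1],[0,0,0,0,0,0,1],[0,0,0,0,0,0,1],[0,0,0,0,0,0,1],[0,0,0,0,0,0,1],[0,0,0,0,0,0,1]],
])

```text
clock: 40.8
ee_pos: [0.4082, -0.232, 0.1376]
eef_rot: [1.0, -0.001, 0.0, -0.0]
force: [0.7, -0.3, -0.9]
opening: 0.0854
gripper_force: 0.0
```

```bash
python3 - <<'E'
from h import *
go(.4085,-.232,.036)
for n in ("top","side"):
    rgb,d,W=cloud(n)
    for nm,c in (("ours",(.633,-.1535)),("neigh",(.642,-.0055))):
        k=pick(W,c,.02,.198,.215); f=pick(W,c,.045,.175,.194)
        print(n,nm,"knob",len(k),k.mean(0).round(4) if len(k) else 0,"flange",len(f),f.mean(0).round(4) if len(f) else 0, circ(f[:,:2]) if len(f)>20 else 0)
E
```

```text
t 40.8 p [ 0.4082 -0.232   0.1376] yaw -0.09 zax [ 0.  0. -1.] open 0.0854 gf 0.0 F [ 0.7 -0.3 -0.9] j7 -1.17
units [0.005 0.    1.693]
top ours knob 64 [ 0.6332 -0.1518  0.206 ] flange 470 [ 0.6329 -0.1515  0.1825] [ 0.6349 -0.153   0.0225]
top neigh knob 69 [ 0.6414 -0.0045  0.2059] flange 472 [ 0.6405 -0.0044  0.1826] [ 0.643  -0.0046  0.0225]
side ours knob 30 [ 0.6307 -0.1515  0.2047] flange 154 [ 0.6275 -0.1479  0.1832] [ 0.6328 -0.1544  0.0234]
side neigh knob 39 [ 0.6387 -0.0034  0.2052] flange 187 [ 0.6353 -0.0007  0.1833] [ 0.6415 -0.0064  0.0235]
```

Our lid sits at the neighbour's knob and flange heights, so it is seated. Down on the jar.

drive_tool([
  [[0,0,0.2,0,0,0,1],[0,0,0.3,0,0,0,1],[0,0,0.4,0,0,0,1],[0,0,0.3,0,0,0,1],[0,0,0.25,0,0,0,1],[0,0,0.15,0,0,0,1],[0,0,0.09,0,0,0,1],[0,0,0,0,0,0,1],[0,0,0,0,0,0,1],[0,0,0,0,0,0,0.8]],
])

```text
clock: 42.15
ee_pos: [0.4087, -0.2322, 0.0367]
eef_rot: [1.0, -0.001, 0.001, 0.0]
force: [0.6, -0.6, 0.3]
opening: 0.0767
gripper_force: 0.0
```

drive_tool([
  [[0,0,0,0,0,0,0.65],[0,0,0,0,0,0,0.5],[0,0,0,0,0,0,0.4],[0,0,0,0,0,0,0.3],[0,0,0,0,0,0,0],[0,0,0,0,0,0,-1],[0,0,0,0,0,0,-1],[0,0,0,0,0,0,-1],[0,0,0,0,0,0,-1],[0,0,0,0,0,0,-1]],
])

```text
clock: 43.4
ee_pos: [0.4085, -0.2325, 0.0369]
eef_rot: [1.0, -0.001, 0.0, 0.0]
force: [-1.4, -0.4, 4.6]
opening: 0.058
gripper_force: 63.9
```

```bash
python3 - <<'E'
from h import *
go(.649,.1455,.2)
E
```

```text
t 43.4 p [ 0.4085 -0.2325  0.0369] yaw -0.12 zax [ 5.e-04 -7.e-04 -1.e+00] open 0.058 gf 63.9 F [-1.4 -0.4  4.6] j7 -1.21
units [ 3.997 -6.307 -2.72 ]
```

drive_tool([
  [[0,0,-0.1,0,0,0,-1],[0,0,-0.2,0,0,0,-1],[0,0,-0.4,0,0,0,-1],[0,0,-0.6,0,0,0,-1],[0,-0.1,-0.6,0,0,0,-1],[0,-0.3,-0.5,0,0,0,-1],[0,-0.5,-0.3,0,0,0,-1],[0,-0.7,-0.1,0,0,0,-1],[0,-0.7,0,0,0,0,-1],[0,-0.7,0,0,0,0,-1]],
])

```text
clock: 44.65
ee_pos: [0.4081, -0.0505, 0.2049]
eef_rot: [1.0, -0.001, 0.0, 0.0]
force: [0.9, 0.0, -1.8]
opening: 0.0578
gripper_force: 64.4
```

drive_tool([
  [[0,-0.7,0,0,0,0,-1],[0,-0.7,0,0,0,0,-1],[0,-0.7,0,0,0,0,-1],[0.1,-0.6,0,0,0,0,-1],[0.3,-0.4,0,0,0,0,-1],[0.5,-0.2,0,0,0,0,-1],[0.6,0,0,0,0,0,-1],[0.6,0,0,0,0,0,-1],[0.6,0,0,0,0,0,-1],[0.5,0,0,0,0,0,-1]],
])

```text
clock: 45.9
ee_pos: [0.6018, 0.1453, 0.2044]
eef_rot: [1.0, -0.001, -0.0, 0.0]
force: [0.3, 0.3, -1.5]
opening: 0.0577
gripper_force: 64.3
```

drive_tool([
  [[0.4,0,0,0,0,0,-1],[0.25,0,0,0,0,0,-1],[0.14,0,0,0,0,0,-1],[0,0,0,0,0,0,-1],[0,0,0,0,0,0,-1],[0,0,0.1,0,0,0,-1],[0,0,0.2,0,0,0,-1],[0,0,0.2,0,0,0,-1],[0,0,0,0,0,0,-1],[0,0,0,0,0,0,-1]],
])

```text
clock: 47.15
ee_pos: [0.6482, 0.1457, 0.174]
eef_rot: [1.0, -0.001, -0.0, -0.0]
force: [-0.6, -0.5, -0.6]
opening: 0.0575
gripper_force: 64.3
```

```bash
python3 - <<'E'
from h import *
go(.649,.1455,.117)
p=readout.sense()["ee_pos"]
rgb,d,W=cloud("side"); P=pick(W,p,.05,p[2]-.05,p[2]-.012); print(len(P),np.sort(P[:,2])[:6].round(4))
for a in (-38,-30,-22): q=pick(W,p,.05,p[2]+a/1000,p[2]+(a+8)/1000); print(len(q),circ(q[:,:2],.03))
E
```

```text
t 47.15 p [0.6482 0.1457 0.174 ] yaw -0.08 zax [-2.e-04  1.e-04 -1.e+00] open 0.0575 gf 64.3 F [-0.6 -0.5 -0.6] j7 -2.04
units [0.014 0.004 0.95 ]
155 [0.1378 0.1384 0.1388 0.139  0.1393 0.1397]
30 [0.649  0.1432 0.03  ]
58 [0.6485 0.1433 0.03  ]
53 [0.6485 0.1436 0.03  ]
```

Jar upright above the plate centre. Setting it down.

drive_tool([
  [[0.01,0,0.15,0,0,0,-1],[0,0,0.25,0,0,0,-1],[0,0,0.2,0,0,0,-1],[0,0,0.15,0,0,0,-1],[0,0,0.08,0,0,0,-1],[0,0,0.05,0,0,0,-1],[0,0,0.03,0,0,0,-1],[0,0,0.02,0,0,0,-1],[0,0,0,0,0,0,-1],[0,0,0,0,0,0,-1]],
])

```text
clock: 48.45
ee_pos: [0.6489, 0.1457, 0.1187]
eef_rot: [1.0, -0.001, 0.0, -0.0]
force: [0.0, 0.6, -1.8]
opening: 0.0583
gripper_force: 64.3
```

drive_tool([
  [[0,0,0.01,0,0,0,-1],[0,0,0.01,0,0,0,-1],[0,0,0.01,0,0,0,-1],[0,0,0,0,0,0,-1],[0,0,0,0,0,0,-1],[0,0,0,0,0,0,-1],[0,0,0,0,0,0,-1],[0,0,0,0,0,0,-1],[0,0,0,0,0,0,-1],[0,0,0,0,0,0,-1]],
])

```text
clock: 49.7
ee_pos: [0.6488, 0.1457, 0.1171]
eef_rot: [1.0, -0.001, 0.0, 0.0]
force: [-1.9, -0.5, 5.4]
opening: 0.0582
gripper_force: 64.9
```

Down (5 N, expected height). Release, rise and back away.

drive_tool([
  [[0,0,0,0,0,0,0.5],[0,0,0,0,0,0,0.7],[0,0,0,0,0,0,0.9],[0,0,0,0,0,0,1],[0,0,0,0,0,0,1],[0,0,-0.2,0,0,0,1],[0,0,-0.4,0,0,0,1],[0,0,-0.6,0,0,0,1],[0,0,-0.6,0,0,0,1],[0,0,-0.4,0,0,0,1]],
])

```text
clock: 50.95
ee_pos: [0.6497, 0.1463, 0.2522]
eef_rot: [1.0, -0.001, 0.002, -0.001]
force: [0.5, -0.0, -1.0]
opening: 0.0857
gripper_force: 0.0
```

drive_tool([
  [[-0.5,0,0,0,0,0,1],[-0.8,0,0,0,0,0,1],[-0.8,0,0,0,0,0,1],[-0.8,0,0,0,0,0,1],[-0.6,0,0,0,0,0,1],[-0.3,0,0,0,0,0,1],[0,0,0,0,0,0,1],[0,0,0,0,0,0,1],[0,0,0,0,0,0,1],[0,0,0,0,0,0,1]],
])

```text
clock: 52.2
ee_pos: [0.4214, 0.146, 0.2485]
eef_rot: [1.0, -0.001, -0.0, -0.0]
force: [0.5, 0.1, 0.3]
opening: 0.0856
gripper_force: 0.0
```

```bash
python3 - <<'E'
from h import *
go(.5,0,.3)
for n in ("top","side"):
    rgb,d,W=cloud(n); save(f"pics/{n}9.png",cv2.resize(rgb[80:280,60:360] if n=="top" else rgb[100:320,40:340],(800,560)))
    for nm,c,r,a,b,rr in (("jar",(.649,.1455),.045,.131,.145,.028),("lid",(.633,-.1535),.045,.175,.194,None),("mid",(.511,.3675),.022,.045,.1,None),("ba",(.533,.404),.022,.045,.1,None),("bb",(.489,.329),.022,.045,.1,None)):
        P=pick(W,c,r,a,b); print(n,nm,len(P),P.mean(0).round(4),P[:,2].max().round(4),circ(P[:,:2],rr)) if len(P)>5 else print(n,nm,len(P))
E
```

```text
t 52.2 p [0.4214 0.146  0.2485] yaw -0.11 zax [-3.e-04  6.e-04 -1.e+00] open 0.0856 gf 0.0 F [0.5 0.1 0.3] j7 -2.0
units [ 1.315  2.431 -0.859]
top jar 151 [0.6488 0.1451 0.1373] 0.1409 [0.6491 0.1457 0.028 ]
top lid 468 [ 0.6329 -0.1514  0.1825] 0.1927 [ 0.6348 -0.153   0.0225]
top mid 104 [0.5093 0.3638 0.0644] 0.0887 [0.51   0.3668 0.0086]
top ba 109 [0.5317 0.4012 0.0647] 0.0882 [0.533  0.4057 0.0091]
top bb 3
side jar 146 [0.6465 0.1461 0.1364] 0.1411 [0.6475 0.145  0.028 ]
side lid 3
side mid 158 [0.5044 0.3693 0.0637] 0.0898 [0.5044 0.3692 0.007 ]
side ba 171 [0.5266 0.407  0.0635] 0.0904 [0.5279 0.4065 0.0074]
side bb 153 [0.4833 0.3312 0.0639] 0.091 [0.4837 0.3311 0.0071]
```

View pics/side9.png

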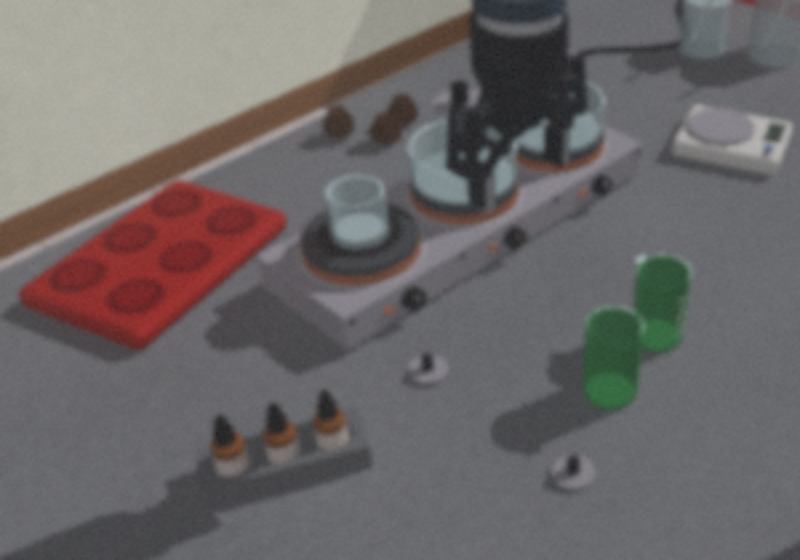

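View pics/top9.png

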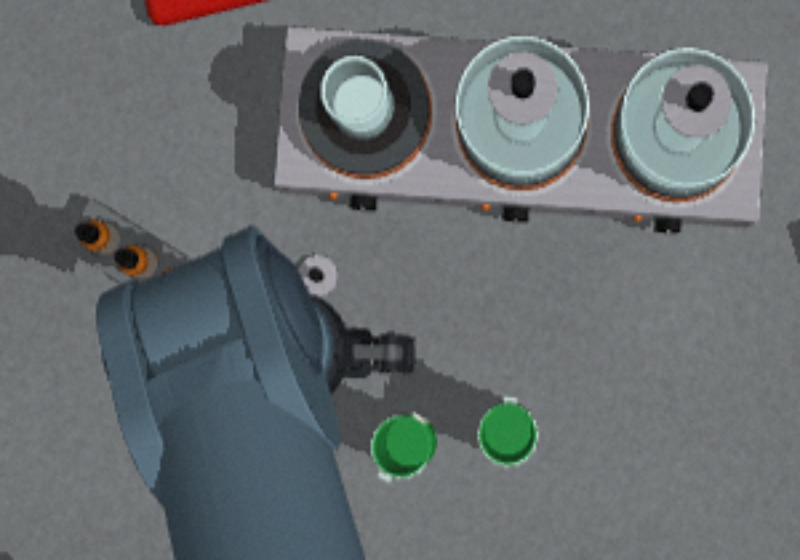

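The side view shows three bottles standing level in the rack (230,445; 280,432; 330,420) and the jar centred on the bare plate (358,215). The top view shows our lidded beaker (690,100) sitting in its dish like the neighbour's, with the arm clear. Handing in.

```bash
python3 -c "
from workcell import robot; print(robot.hand_in())"
```

```text
the job is handed in; nothing more can be done
None
```

I handed the job in at about 52 s with everything in place: the lidded beaker is centred in the empty dish, the jar is on the bare hotplate, and the bottle is fully down in the rack's middle pocket. Final camera checks agreed with this, but `hand_in` gave no verdict.

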